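Take the wedge head off the slotted rack and put it in the bin

TASK

Take the wedge, the head with the deepest blade and the broadest sole, off the slotted rack: lift it clear of its slot and bring it out through the open front. Lower it stub upwards into the empty plywood bin until it rests on the bottom, and only then let go; leave the other two heads hanging in their slots.

Things in the scene. Friction and masses are not known exactly. Their poses are not given: they have to be found in the camera images.
- rack: Fixed dark steel rack, 360 mm wide. A sheet slopes 20 deg up to its open front (-x, roughly facing the robot); three 20 mm slots at y -110, 0, +110 mm. Origin on the bench, 170 mm below the middle hanging point; z up. Prong tips lie 38 mm before the hanging points, lip tops 20 mm above these: raise a head 30 mm (40 at most, then its blade meets the sheet), then draw it forward 100 mm or more.
- wedge_stub (a point): Grip point on the wedge's bare steel stub: 18 mm square, flats to the sides, from 32 mm below this point (top of a black flange, 34 mm wide, 6 thick, resting on the prongs) to 22 above; hung, it leans 20 deg back. Axes while hung as the rack's. In these axes the head's lowest point, its toe, is 170 mm below; the head reaches 54 mm to -x, 33 to +x, 17 to either side. Any slot. Bronze finish, 0.3 to 0.45 kg.
- wedge_blade (a point): Middle of the wedge's blade, which is 80 mm heel to toe, about 58 mm deep, with a sole 26 mm broad: the deepest and broadest of the three. Hung, it is 130 mm below and 3 mm before (-x) the stub point and about 40 mm above the head's lowest point. Same axes as the stub point.
- mid_stub (a point): The same point on the stub of the middle iron, a bystander in another slot: same bronze finish, stub and flange, but the blade is 78 mm long, only 42 mm deep, with a sole 11 mm broad.
- long_stub (a point): The same point on the stub of the long iron, a bystander in the third slot: same bronze finish, stub and flange, but the blade is 82 mm long, only 34 mm deep, with a sole 10 mm broad.
- bin_floor (a point): Centre of the floor inside the fixed, open plywood bin, 7 mm above the bench. Inside 130 mm long (its x) by 80 mm wide (its y) and 88 mm deep; walls 7 mm thick; z up. The head fits with its blade along the bin's length, either way round.

How it is judged:
By the outcome, as a careful person would: the job done as asked, in the order asked, and still so for the second after the job is handed in, with the robot touching nothing.
It also fails if it takes over 48 s, if anything falls off the work surface, if the arm or the gripper's body presses on something with over 40 N, if the wrist force passes 120 N, or if a joint passes its speed limit or range.

ROBOT

A 6-joint arm with a two-finger parallel gripper is mounted at the origin on the work surface. World frame = base frame: x ahead of the robot, y to its left, z up, the work surface at z = 0. Lengths are in m, angles in rad, forces in N, time in s.
With the tool pointing down it reaches from about 0.25 to 0.85 m from the base axis. Payload 12.5 kg.
Tool frame: the origin (TCP) lies at the very end of the fingers, on their centre line; the grasp point (between the pads) lies arm.grip_depth behind it (arm.grip_depth is the distance from the TCP to the grasp point, in m); z points along the fingers, y is the direction in which the jaws open and shut (so a half turn about z gives the same grasp; the last joint's range is limited). The gripper opens to 93 mm and grips with 3 to 60 N. Pads are 15 mm wide; open, the fingers measure 128 mm over their backs; the gripper's body (75 mm by 188 mm) begins 65 mm behind the grasp point.
Start: joints at [-1.316, 0.351, 1.652, -0, 1.139, -0.085], TCP at [0.183, -0.519, 0.219] pointing down, gripper open.
Joint ranges: [-2.75, 2.75], [-0.79, 2.1], [0.01, 2.65], [-1.57, 4.71], [0.07, 3.14], [-2.87, 2.87]. Speed limits (rad/s): [2.22, 2.22, 2.79, 3.14, 3.14, 3.14].

INTERFACE

Orientations are given as a rotation vector (axis times angle).
In Python, from workcell import arm gives the robot as it stands. The module is installed in compiled form; this text tells all that it offers.
- The arm moves only by the shell command python3 -m inch 'ROWS' [FORCE]. ROWS is JSON, a list that holds one entry, the list of rows, each a list of 7 numbers: the shift along the tool's x, y, z in m, then the turn, a rotation vector about the tool's x, y, z in rad, then the finger opening in m, from 0 to 0.093. A call has 1 to 10 rows; each row shifts and turns the commanded pose from where the row before left it, along the tool's axes as they then stand; what a row does not reach is not made up. A row lasts 1/12 s, in which the tool goes at most 41.7 mm and 7.16 degrees, less where a joint would pass 70% of its speed; a pose out of reach is approached as far as the arm can. A call is refused whole if a number of a shift passes 0.0417 or a number of a turn 0.125, either way. A call with a gripper value outside its range is refused whole. The fingers move at their own pace and stop on an object; FORCE is the grip in N (left out, the last holds). Time passes only in rows, so rows that do not move let the fingers close. It gives the time, the measured TCP pose, the force and the opening at its end, in the units of the state.
- arm.read_state(): the state, without advancing time (a new reading comes with each control period).
- arm.camera(name): name is "side" or "top"; returns a dict with "pixels" (480x640x3 uint8, red, green, blue), "depth" (480x640 float32, m along the optical axis (not along the pixel's ray), 0 where there is no reading), "K" (3x3 intrinsics, pixels), "k1" (the pictures are not rectified: a ray, as slopes to the right and down, at radius r is drawn at 1 + k1 r^2 times it, then the intrinsics apply), "R" (3x3) and "t" (3): a world point X has camera coordinates R X + t. Camera axes: x right, y down, z forward; pixel columns grow to the right and rows downward; lengths in m; the calibration is good to about 2 mm. A picture is of the moment at which its call begins.
- arm.finish_job(): hands the job in, once; it reports no verdict.
The state is a dict: "time": time; "qpos": joint angles; "joint_vel": joint speeds; "joint_efforts": joint torques, N m; "eef_pos": TCP position; "eef_rot": TCP orientation; "contact_force": force on the tool from outside, world axes, zero at the start; "ft_torque": the same for the moment, N m; "opening": opening from 0.0 (shut) to 1.0 (fully open).
Only numpy, scipy, OpenCV 4.12 (cv2) and the standard library are available. Lean on these libraries where they do the work, as an engineer would, in place of code of your own. Each camera call takes 0.05 s, during which the arm holds its last target.

## Working session

There is one attempt and no reset: what is moved stays moved. The work goes in short steps, Python scripts to look and compute and a shell command to move; the robot and the scene stay as the last step left them, time stands still between calls to the robot, and variables do not carry over. Pictures are saved under pics/ and viewed, and the job is handed in when it is done.

```bash
mkdir -p pics; ls
python3 - <<'E'
from workcell import arm
import cv2, numpy as np
s=arm.read_state(); print(s); print(arm.grip_depth)
for n in("side","top"):
    c=arm.camera(n); cv2.imwrite(f"pics/{n}0.png",c["pixels"][:,:,::-1]); np.savez(f"{n}0.npz",**c)
    print(n,c["K"],c["k1"],c["R"],c["t"], -c["R"].T@c["t"])
E
```

```text
pics
{'time': 0.0, 'qpos': array([-1.31558849e+00,  3.51218674e-01,  1.65243991e+00,  2.53557965e-05,
        1.13911129e+00, -8.46050967e-02]), 'joint_vel': array([-1.04327731e-03, -2.28231999e-04,  5.50384880e-05,  3.40486938e-04,
        3.29094698e-04, -1.29914720e-04]), 'joint_efforts': array([ 2.81923813e-04, -4.97323072e+01, -2.85250783e+01,  6.99779461e-02,
        2.57250073e-02, -7.71177656e-05]), 'eef_pos': array([ 0.18325844, -0.51819476,  0.21810504]), 'eef_rot': array([-3.09520040e+00, -5.30997307e-01,  1.21466301e-04]), 'contact_force': array([ 0.52259479, -0.04051808,  0.34129738]), 'ft_torque': array([0.03891858, 0.03840044, 0.00954002]), 'opening': 1.0019333295365058}
0.0188
side [[618.25793732   0.         317.91605481]
 [  0.         618.25793732 228.34842717]
 [  0.           0.           1.        ]] -0.16746676107067404 [[-0.9998659  -0.01475458 -0.00710579]
 [-0.0045763   0.66834889 -0.74383387]
 [ 0.0157241  -0.7437016  -0.66832678]] [0.52648133 0.07074052 1.27563378] [0.50667626 0.90917955 0.90890048]
top [[455.39436226   0.         319.10607859]
 [  0.         455.39436226 239.40741063]
 [  0.           0.           1.        ]] -0.006476605150680097 [[ 0.01916921 -0.99951831  0.02440684]
 [-0.99921029 -0.02000166 -0.03433256]
 [ 0.0348042  -0.02372944 -0.9991124 ]] [0.02521498 0.54086156 0.89521925] [0.50879369 0.05726402 0.9123784 ]
```

View pics/side0.png

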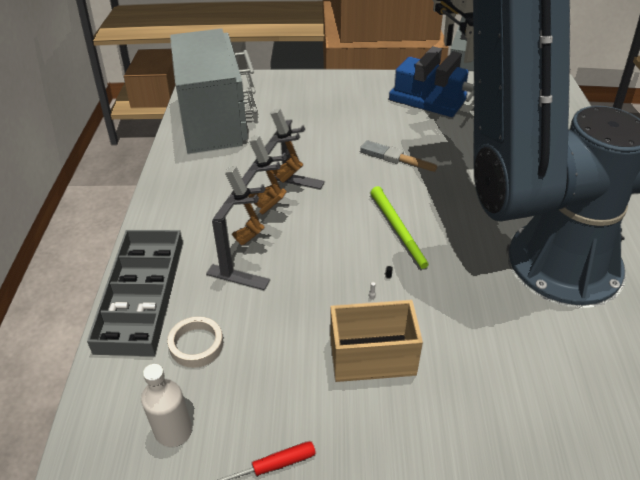

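View pics/top0.png

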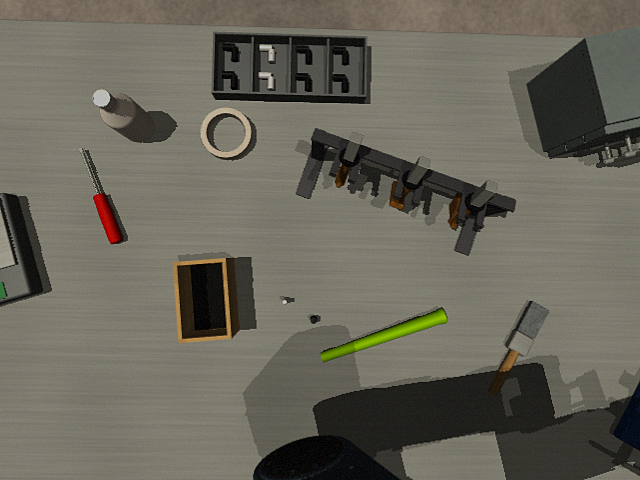

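The side view shows the rack at about (260,200), with stubs near (283,122), (262,150) and (238,180), and the bin at (375,340). In the top view the stubs are near (352,148), (416,172) and (484,194), and the bin is at (205,300). I'll zoom in to identify the wedge.

Run:
```python
import cv2, numpy as np
a=cv2.imread("pics/side0.png")[100:300,190:340]; cv2.imwrite("pics/sz.png",cv2.resize(a,None,fx=3,fy=3,interpolation=cv2.INTER_CUBIC))
a=cv2.imread("pics/top0.png")[110:270,280:530]; cv2.imwrite("pics/tz.png",cv2.resize(a,None,fx=3.2,fy=3.2,interpolation=cv2.INTER_CUBIC))
```

```text
(no output)
```

View pics/sz.png

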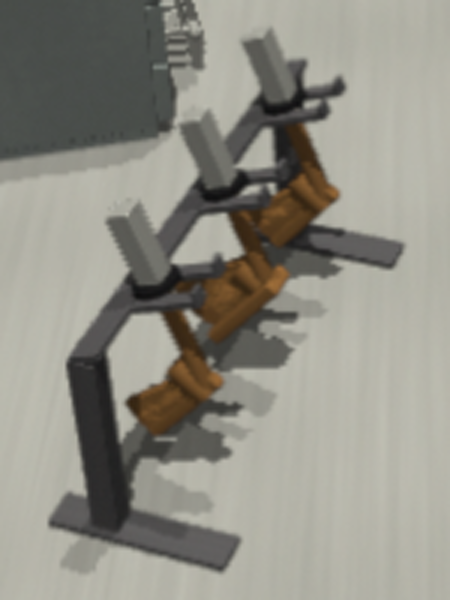

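View pics/tz.png

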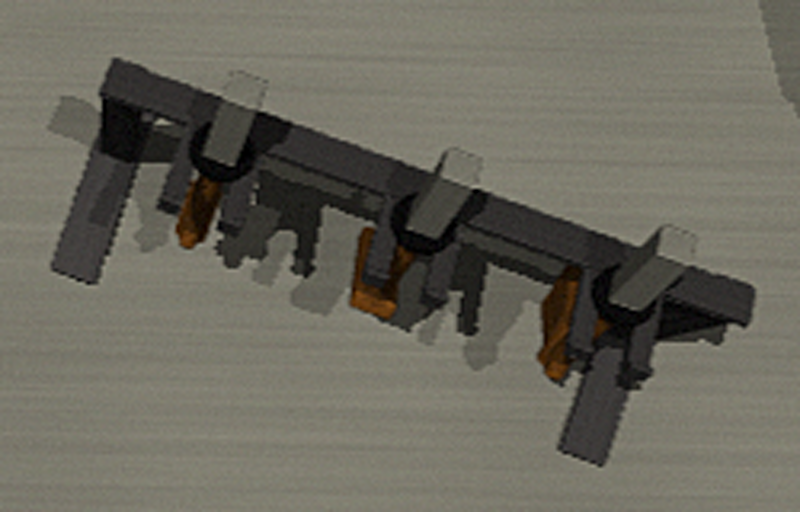

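The middle head (side picture about (270,195)) looks broadest and deepest. I'll check that with depth points and measure the rack, stub and bin poses.

```bash
cat > h.py <<'E'
import numpy as np, cv2
def load(n): 
    z=np.load(n); return {k:z[k] for k in z.files}
def undist(c,uv):
    K=c["K"];uv=np.asarray(uv,float).reshape(-1,1,2)
    return cv2.undistortPoints(uv,K,np.array([float(c["k1"]),0,0,0])).reshape(-1,2)
def pts(c,mask=None):
    if mask is None: mask=np.ones((480,640),bool)
    m=mask&(c["depth"]>0); v,u=np.nonzero(m)
    n=undist(c,np.c_[u,v]); d=c["depth"][v,u]
    P=np.c_[n*d[:,None],d]; return (P-c["t"])@c["R"],np.c_[u,v]
def onplane(c,uv,z):
    n=undist(c,uv); d=np.c_[n,np.ones(len(n))]@c["R"]; o=-c["R"].T@c["t"]
    return o+d*((z-o[2])/d[:,2])[:,None]
def tri(c1,uv1,c2,uv2):
    P=lambda c:np.c_[c["R"],c["t"]]
    X=cv2.triangulatePoints(P(c1),P(c2),undist(c1,uv1).T,undist(c2,uv2).T); return (X[:3]/X[3]).T
def proj(c,X):
    p=np.asarray(X)@c["R"].T+c["t"]; n=p[:,:2]/p[:,2:]; r=(n**2).sum(1,keepdims=True)
    n=n*(1+c["k1"]*r); return n@c["K"][:2,:2].T+c["K"][:2,2]
E
python3 - <<'E'
from h import *
for n in("side","top"):
    c=load(n+"0.npz"); hsv=cv2.cvtColor(c["pixels"],cv2.COLOR_RGB2HSV)
    H,S,V=[hsv[:,:,i].astype(int) for i in range(3)]
    roi=np.zeros((480,640),bool)
    if n=="side": roi[100:300,200:320]=1
    else: roi[120:250,300:510]=1
    br=roi&(S>140)&(H<25)&(V>40)
    k,l,st,ce=cv2.connectedComponentsWithStats(br.astype(np.uint8))
    for i in range(1,k):
        if st[i,4]>25:
            P,_=pts(c,l==i); print(n,"bronze",st[i],P.min(0).round(3),P.max(0).round(3),np.median(P,0).round(3))
    P,uv=pts(c,roi)
    # steel points: high z
    hi=P[:,2]>0.1
    Q=P[hi];print(n,len(Q),Q.min(0),Q.max(0))
    px=c["pixels"][uv[hi][:,1],uv[hi][:,0]].astype(int)
    g=(px.min(1)>85)&(px.max(1)-px.min(1)<30)&(Q[:,2]>0.16)
    m=np.zeros((480,640),np.uint8); m[uv[hi][g][:,1],uv[hi][g][:,0]]=1
    k,l,st,ce=cv2.connectedComponentsWithStats(m)
    for i in range(1,k):
        if st[i,4]>30:
            R,_=pts(c,l==i);mu=np.median(R,0);w=np.linalg.svd(R-R.mean(0))[2][0]
            print(n,"stub",st[i],R.min(0).round(3),R.max(0).round(3),R.mean(0).round(3),w.round(3))
    np.save(n+"stub.npy",l)
E
```

```text
side bronze [256 142  46  72 940] [ 0.566 -0.245 -0.003] [0.662 0.017 0.18 ] [ 0.615 -0.112  0.092]
side bronze [233 204  31  40 454] [ 0.634 -0.016  0.042] [0.699 0.013 0.156] [0.661 0.001 0.089]
side 4222 [ 0.55844105 -0.43901023  0.10002331] [0.82534113 0.05840627 0.23203367]
side stub [271 109  22  24 198] [ 0.588 -0.289  0.161] [ 0.628 -0.204  0.232] [ 0.607 -0.222  0.205] [0.255 0.711 0.655]
side stub [249 135  28  27 244] [ 0.618 -0.203  0.16 ] [ 0.664 -0.099  0.232] [ 0.642 -0.117  0.206] [0.259 0.659 0.706]
side stub [225 166  24  28 279] [ 0.662 -0.094  0.16 ] [0.699 0.003 0.232] [ 0.678 -0.011  0.206] [0.247 0.524 0.815]
top bronze [335 167   9  21  78] [ 0.632 -0.004  0.09 ] [0.667 0.011 0.178] [0.643 0.006 0.102]
top bronze [390 181  14  29 157] [ 0.595 -0.111  0.043] [ 0.654 -0.088  0.112] [ 0.608 -0.098  0.1  ]
top bronze [448 198  13  31 205] [ 0.563 -0.23  -0.003] [ 0.623 -0.197  0.116] [ 0.591 -0.206  0.096]
top 5300 [ 0.55666737 -0.2844958   0.10000067] [0.72291058 0.05614865 0.23113548]
top stub [350 132  14  12 107] [ 0.68  -0.023  0.222] [ 0.699 -0.003  0.23 ] [ 0.689 -0.013  0.226] [-0.239  0.952  0.193]
top stub [418 156  13  13 111] [ 0.645 -0.127  0.221] [ 0.664 -0.107  0.231] [ 0.654 -0.117  0.226] [-0.426 -0.903  0.05 ]
top stub [486 180  11  13  98] [ 0.61  -0.229  0.221] [ 0.63  -0.211  0.231] [ 0.619 -0.221  0.226] [-0.916  0.119  0.382]
```

```bash
cat >> h.py <<'E'
tops=np.array([[.689,-.013,.226],[.654,-.117,.226],[.619,-.221,.226]])
d=tops[0]-tops[2]; yaw=np.arctan2(-d[0],d[1])
Rr=np.array([[np.cos(yaw),-np.sin(yaw),0],[np.sin(yaw),np.cos(yaw),0],[0,0,1]])
E
python3 - <<'E'
from h import *
print(np.degrees(yaw))
for n in("side","top"):
    c=load(n+"0.npz"); hsv=cv2.cvtColor(c["pixels"],cv2.COLOR_RGB2HSV)
    H,S,V=[hsv[:,:,i].astype(int) for i in range(3)]
    roi=np.zeros((480,640),bool)
    if n=="side": roi[100:300,200:320]=1
    else: roi[120:250,300:510]=1
    br=roi&(S>140)&(H<25)&(V>40)
    P,uv=pts(c,br); ok=P[:,2]>.03
    L=(P-tops[1])@Rr; idx=np.where(L[:,1]>45e-3,0,np.where(L[:,1]>-60e-3,1,2))
    for i in range(3):
        m=ok&(idx==i); q=(P[m]-tops[i])@Rr
        print(n,i,m.sum(),np.percentile(q,[1,99],0).round(3).tolist(), uv[m].min(0),uv[m].max(0))
        b=q[(q[:,2]<-.1)]; 
        w,s,vt=np.linalg.svd(b-b.mean(0),full_matrices=False); print("   ",np.ptp((b-b.mean(0))@vt.T,axis=0).round(3),vt[0].round(2),vt[2].round(2))
E
```

```text
-18.600065886033068
side 0 454 [[-0.056, -0.002, -0.179], [0.006, 0.01, -0.072]] [233 199] [263 243]
    [0.092 0.032 0.017] [ 0.6  -0.02 -0.8 ] [ 0.01  1.   -0.02]
side 1 521 [[-0.057, -0.007, -0.177], [0.017, 0.015, -0.071]] [249 170] [285 213]
    [0.085 0.049 0.028] [ 0.65  0.02 -0.76] [-0.17 -0.97 -0.17]
side 2 422 [[-0.054, -0.002, -0.178], [0.009, 0.011, -0.07]] [273 142] [301 181]
    [0.084 0.036 0.016] [ 0.61 -0.03 -0.79] [ 0.04  1.   -0.01]
top 0 102 [[-0.059, -0.007, -0.135], [-0.028, 0.009, -0.07]] [335 166] [347 187]
    [0.034 0.027 0.019] [-0.86 -0.27 -0.44] [ 0.37 -0.92 -0.16]
top 1 176 [[-0.059, -0.011, -0.18], [-0.003, 0.013, -0.072]] [390 181] [408 209]
    [0.082 0.025 0.019] [-0.65 -0.17  0.74] [ 0.76 -0.09  0.65]
top 2 219 [[-0.058, -0.004, -0.176], [0.001, 0.009, -0.069]] [448 198] [469 228]
    [0.076 0.033 0.014] [-0.75  0.01  0.66] [ 0.02 -1.    0.03]
```

Run:
```python
from h import *
c=load("side0.npz")
a=c["pixels"][140:260,215:320,::-1]; cv2.imwrite("pics/sz2.png",cv2.resize(a,None,fx=5.5,fy=5,interpolation=cv2.INTER_CUBIC))
```

```text
(no output)
```

View pics/sz2.png

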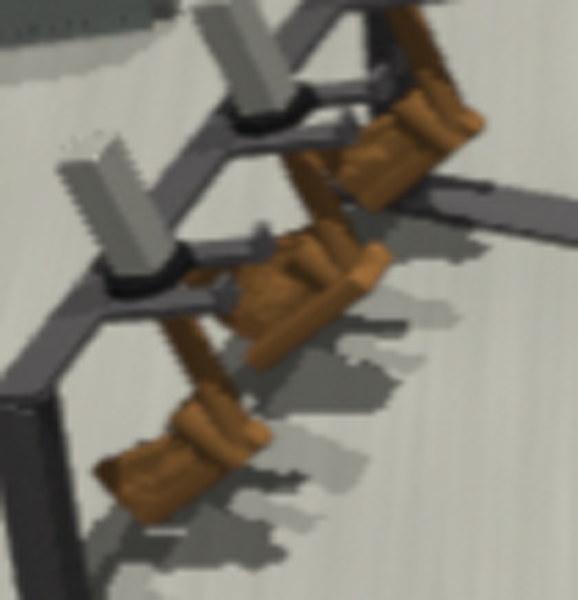

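The middle head is the wedge: its sole face is broad in the side picture (about (275,200)), its thickness is 28 mm against 16–17 mm, and it is also deepest. Next I'll measure the bin and refine the stub.

Run:
```python
from h import *
from scipy.spatial.transform import Rotation as Ro
for n in("side","top"):
    c=load(n+"0.npz"); P,uv=pts(c); px=c["pixels"][uv[:,1],uv[:,0]].astype(int)
    x,y=(.36,.24) 
    m=(abs(P[:,2]-.095)<.006)&(abs(P[:,0]-.38)<.14)&(P[:,1]>.12)&(P[:,1]<.42)
    Q=P[m]; print(n,m.sum(),Q.min(0).round(3),Q.max(0).round(3),np.median(Q[:,2]).round(4))
    r=cv2.minAreaRect((Q[:,:2]*1000).astype(np.float32)); print(r)
    print(proj(c,np.array([[.647,-.1146,.205],[.654,-.117,.226]])).round(1))
    # rack bar/front: stub side
s=np.load("top0.npz")
R0=Ro.from_rotvec([-3.0952,-.531,0]); print(R0.as_matrix().round(3))
Rt=np.c_[Rr@[0,0,1],Rr@[0,1,0]] 
for k in (1,-1):
    y=k*Rr[:,1]; z=np.array([0,0,-1.]); x=np.cross(y,z); T=Ro.from_matrix(np.c_[x,y,z])
    print(k,(R0.inv()*T).as_rotvec().round(3))
```

```text
side 1276 [0.35  0.188 0.089] [0.502 0.298 0.1  ] 0.0947
((425.56427001953125, 242.9645538330078), (145.81471252441406, 99.39413452148438), 5.752109050750732)
[[258.  147.9]
 [253.8 138.5]]
top 1157 [0.35  0.191 0.089] [0.501 0.298 0.1  ] 0.095
((425.17926025390625, 244.41336059570312), (144.18551635742188, 95.63829803466797), 5.514301300048828)
[[419.1 169.2]
 [424.  162.1]]
[[ 0.943  0.333 -0.   ]
 [ 0.333 -0.943  0.001]
 [ 0.    -0.001 -1.   ]]
1 [-0.000e+00 -2.000e-03 -2.477e+00]
-1 [-0.001  0.     0.664]
```

Bin centre is (0.425, 0.244) with yaw about 5.6°. The stub point is (0.647, −0.115, 0.205) with rack yaw −18.6°. I'll turn the tool while rising, then travel above the wedge.

```bash
python3 -m inch '[[[0,0,-0.0137,0,0,0.1107,0.093],[0,0,-0.0137,0,0,0.1107,0.093],[0,0,-0.0137,0,0,0.1107,0.093],[0,0,-0.0137,0,0,0.1107,0.093],[0,0,-0.0137,0,0,0.1107,0.093],[0,0,-0.0137,0,0,0.1107,0.093],[0.015,-0.026,0,0,0,0,0.093],[0.015,-0.026,0,0,0,0,0.093],[0.015,-0.026,0,0,0,0,0.093],[0.015,-0.026,0,0,0,0,0.093]]]' 40
python3 -m inch '[[[0.016,-0.027,0,0,0,0,0.093],[0.016,-0.027,0,0,0,0,0.093],[0.016,-0.027,0,0,0,0,0.093],[0.016,-0.027,0,0,0,0,0.093],[0.016,-0.027,0,0,0,0,0.093],[0.016,-0.027,0,0,0,0,0.093],[0.016,-0.027,0,0,0,0,0.093],[0.016,-0.027,0,0,0,0,0.093],[0.016,-0.027,0,0,0,0,0.093],[0.016,-0.027,0,0,0,0,0.093]]]' 40
cat > e.py <<'E'
from h import *
from scipy.spatial.transform import Rotation as Ro
from workcell import arm
import sys
s=arm.read_state(); R=Ro.from_rotvec(s["eef_rot"])
print("t",s["time"],"pos",s["eef_pos"].round(4),"F",s["contact_force"].round(1),"open",round(s["opening"]*93,1)); print(R.as_matrix().round(3).tolist(), s["qpos"].round(2))
if len(sys.argv)>3:
    d=np.array(list(map(float,sys.argv[1:4])))-s["eef_pos"]; print("world d",d.round(4),"tool d",R.inv().apply(d).round(4))
    if len(sys.argv)>4:
        yw=np.radians(float(sys.argv[4])); tilt=np.radians(float(sys.argv[5]) if len(sys.argv)>5 else 0)
        T=Ro.from_euler("z",yw)*Ro.from_euler("y",-tilt)*Ro.from_matrix(np.diag([1.,-1,-1]))
        print("turn tool",(R.inv()*T).as_rotvec().round(4),"d in target tool",T.inv().apply(d).round(4))
E
python3 e.py 0.647 -0.1146 0.189 -18.6
```

```text
time: 0.93
eef_pos: [0.274, -0.438, 0.3006]
eef_rot: [-3.1, 0.508, 0.0]
contact_force: [-0.4, -0.1, 0.4]
opening: 0.997
time: 1.77
eef_pos: [0.512, -0.2328, 0.3006]
eef_rot: [-3.1, 0.507, 0.001]
contact_force: [0.5, -0.3, 0.1]
opening: 1.0
t 1.7667 pos [ 0.512  -0.2328  0.3006] F [ 0.5 -0.3  0.1] open 93.0
[[0.948, -0.319, -0.001], [-0.319, -0.948, 0.0], [-0.001, -0.0, -1.0]] [-0.51  0.3   1.51 -0.    1.33  1.39]
world d [ 0.135   0.1182 -0.1116] tool d [ 0.0904 -0.1551  0.1115]
turn tool [-0.0001  0.0006  0.0003] d in target tool [ 0.0903 -0.1551  0.1116]
```

```bash
python3 -m inch '[[[0.015,-0.026,0,0,0,0,0.093],[0.015,-0.026,0,0,0,0,0.093],[0.015,-0.026,0,0,0,0,0.093],[0.015,-0.026,0,0,0,0,0.093],[0.015,-0.026,0,0,0,0,0.093],[0.015,-0.025,0,0,0,0,0.093],[0,0,0.01,0,0,0,0.093],[0,0,0.01,0,0,0,0.093],[0,0,0.01,0,0,0,0.093],[0,0,0,0,0,0,0.093]]]' 40
python3 e.py 0.647 -0.1146 0.189 -18.6
python3 - <<'E'
from workcell import arm
import cv2, numpy as np
for n in("side","top"):
    c=arm.camera(n); np.savez(f"{n}1.npz",**c); 
    cv2.imwrite(f"pics/{n}1.png",c["pixels"][:,:,::-1])
E
```

```text
time: 2.6
eef_pos: [0.6443, -0.1164, 0.268]
eef_rot: [-3.1, 0.509, 0.007]
contact_force: [-0.2, 0.7, -0.2]
opening: 1.0
t 2.6 pos [ 0.6443 -0.1164  0.268 ] F [-0.2  0.7 -0.2] open 93.0
[[0.948, -0.32, -0.004], [-0.32, -0.948, 0.001], [-0.004, 0.0, -1.0]] [-0.25  0.51  1.29 -0.    1.35  1.65]
world d [ 0.0027  0.0018 -0.079 ] tool d [ 0.0023 -0.0027  0.079 ]
turn tool [ 0.0005  0.0043 -0.0006] d in target tool [ 0.002  -0.0026  0.079 ]
```

View pics/side1.png

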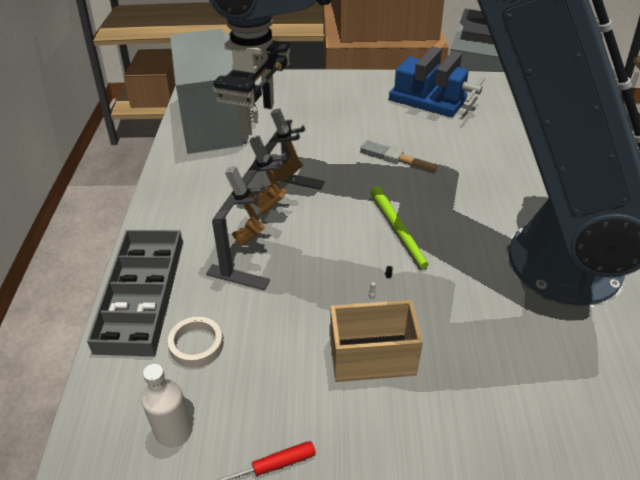

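The gripper straddles the middle stub: its fingers are near (252,112) and (268,98), above the stub at (262,150). I'll descend and then close.

```bash
python3 -m inch '[[[0.001,-0.001,0.01,0,0,0,0.093],[0.001,-0.001,0.01,0,0,0,0.093],[0,0,0.01,0,0,0,0.093],[0,0,0.01,0,0,0,0.093],[0,0,0.01,0,0,0,0.093],[0,0,0.01,0,0,0,0.093],[0,0,0.01,0,0,0,0.093],[0,0,0.008,0,0,0,0.093],[0,0,0,0,0,0,0.093],[0,0,0,0,0,0,0.093]]]' 40
python3 e.py 0.647 -0.1146 0.189 -18.6
python3 - <<'E'
from workcell import arm
import cv2, numpy as np
a=arm.camera("side")["pixels"][60:260,180:340,::-1]; cv2.imwrite("pics/s2.png",cv2.resize(a,None,fx=3,fy=3))
E
```

```text
time: 3.53
eef_pos: [0.6482, -0.1147, 0.1925]
eef_rot: [-3.1, 0.507, 0.001]
contact_force: [0.1, 0.0, 0.1]
opening: 1.003
t 3.5333 pos [ 0.6482 -0.1147  0.1925] F [0.1 0.  0.1] open 93.3
[[0.948, -0.319, -0.001], [-0.319, -0.948, 0.0], [-0.001, 0.0, -1.0]] [-0.25  0.57  1.37  0.    1.2   1.65]
world d [-0.0012  0.0001 -0.0035] tool d [-0.0012  0.0003  0.0035]
turn tool [0.     0.0006 0.0002] d in target tool [-0.0012  0.0003  0.0035]
```

View pics/s2.png

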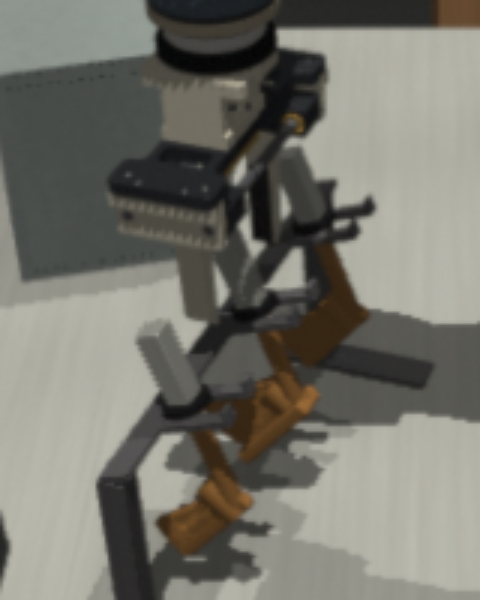

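The fingers (crop (195,285) and (262,210)) sit on either side of the middle stub (240,275). I'll go a little lower and close.

```bash
python3 -m inch '[[[-0.001,0,0.004,0,0,0,0.093],[0,0,0,0,0,0,0.06],[0,0,0,0,0,0,0.03],[0,0,0,0,0,0,0.01],[0,0,0,0,0,0,0.01],[0,0,0,0,0,0,0.01],[0,0,0,0,0,0,0.01],[0,0,0,0,0,0,0.01],[0,0,0,0,0,0,0.01],[0,0,0,0,0,0,0.01]]]' 45
python3 e.py 0.647 -0.1146 0.189 -18.6
```

```text
time: 4.42
eef_pos: [0.6474, -0.1144, 0.1888]
eef_rot: [-3.1, 0.507, 0.0]
contact_force: [-1.2, -0.5, 0.0]
opening: 0.402
t 4.4167 pos [ 0.6474 -0.1144  0.1888] F [-1.2 -0.5  0. ] open 37.3
[[0.948, -0.319, -0.0], [-0.319, -0.948, 0.0], [-0.0, -0.0, -1.0]] [-0.25  0.57  1.38  0.    1.19  1.65]
world d [-0.0004 -0.0002  0.0002] tool d [-0.0003  0.0003 -0.0002]
turn tool [-0.      0.0001  0.0002] d in target tool [-0.0003  0.0003 -0.0002]
```

```bash
python3 -m inch '[[[0,0,0,0,0,0,0.01],[0,0,0,0,0,0,0.01],[0,0,0,0,0,0,0.01],[0,0,0,0,0,0,0.01],[0,0,0,0,0,0,0.01],[0,0,0,0,0,0,0.01],[0,0,0,0,0,0,0.01]]]' 45
python3 e.py
```

```text
time: 5.0
eef_pos: [0.6474, -0.1144, 0.1888]
eef_rot: [3.1, -0.507, 0.0]
contact_force: [0.5, -0.4, -0.6]
opening: 0.191
t 5.0 pos [ 0.6474 -0.1144  0.1888] F [ 0.5 -0.4 -0.6] open 17.7
[[0.948, -0.319, 0.0], [-0.319, -0.948, -0.0], [0.0, 0.0, -1.0]] [-0.25  0.57  1.38 -0.    1.19  1.65]
```

Gripped at about 18 mm. I'll lift 32 mm.

```bash
python3 -m inch '[[[0,0,0,0,0,0,0.01],[0,0,-0.004,0,0,0,0.01],[0,0,-0.004,0,0,0,0.01],[0,0,-0.004,0,0,0,0.01],[0,0,-0.004,0,0,0,0.01],[0,0,-0.004,0,0,0,0.01],[0,0,-0.004,0,0,0,0.01],[0,0,-0.004,0,0,0,0.01],[0,0,-0.004,0,0,0,0.01],[0,0,0,0,0,0,0.01]]]' 45
python3 e.py
python3 - <<'E'
from workcell import arm
import cv2, numpy as np
a=arm.camera("side")["pixels"][60:260,180:340,::-1]; cv2.imwrite("pics/s3.png",cv2.resize(a,None,fx=3,fy=3))
E
```

```text
time: 5.83
eef_pos: [0.6477, -0.1145, 0.2219]
eef_rot: [3.1, -0.507, 0.002]
contact_force: [0.9, -0.7, -4.1]
opening: 0.189
t 5.8333 pos [ 0.6477 -0.1145  0.2219] F [ 0.9 -0.7 -4.1] open 17.5
[[0.948, -0.319, 0.001], [-0.319, -0.948, -0.0], [0.001, -0.0, -1.0]] [-0.25  0.55  1.34  0.    1.25  1.65]
```

View pics/s3.png

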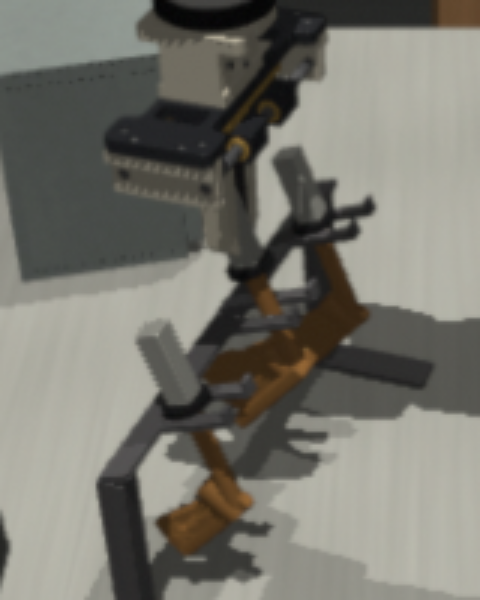

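The wedge is raised: its flange (crop (245,272)) is clear of the lips, and the load is about 4 N. I'll draw it forward.

```bash
python3 -m inch '[[[-0.01,0,0,0,0,0,0.01],[-0.014,0,0,0,0,0,0.01],[-0.016,0,0,0,0,0,0.01],[-0.016,0,0,0,0,0,0.01],[-0.016,0,0,0,0,0,0.01],[-0.016,0,0,0,0,0,0.01],[-0.016,0,0,0,0,0,0.01],[-0.016,0,0,0,0,0,0.01],[-0.014,0,0,0,0,0,0.01],[-0.01,0,0,0,0,0,0.01]]]' 45
python3 e.py
python3 - <<'E'
from workcell import arm
import cv2, numpy as np
a=arm.camera("side")["pixels"][60:260,180:380,::-1]; cv2.imwrite("pics/s4.png",cv2.resize(a,None,fx=3,fy=3))
E
```

```text
time: 6.72
eef_pos: [0.5097, -0.068, 0.2208]
eef_rot: [-3.1, 0.507, 0.001]
contact_force: [-0.7, -0.4, -4.1]
opening: 0.195
t 6.7167 pos [ 0.5097 -0.068   0.2208] F [-0.7 -0.4 -4.1] open 18.1
[[0.948, -0.319, -0.0], [-0.319, -0.948, 0.0], [-0.0, 0.0, -1.0]] [-0.22  0.28  1.74  0.    1.12  1.67]
```

View pics/s4.png

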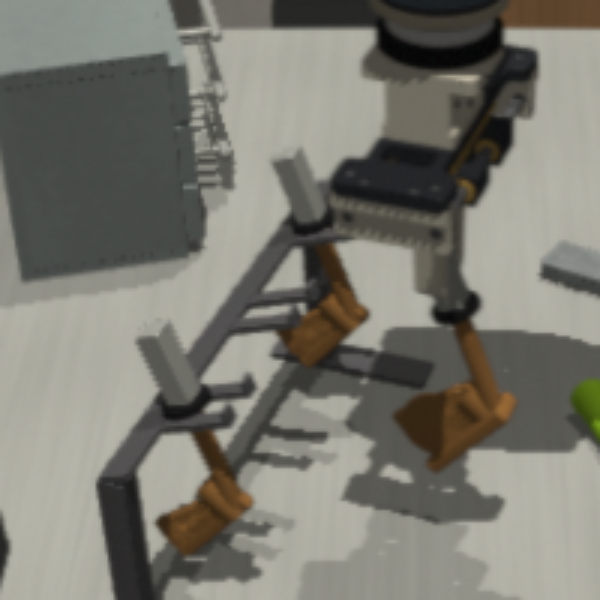

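The wedge hangs free at crop (455,410), and the other two heads are still in their slots. I'll raise it, yaw to the bin and travel.

```bash
python3 -m inch '[[[0,0,-0.01,0,0,-0.05,0.01],[0,0,-0.016,0,0,-0.075,0.01],[0,0,-0.016,0,0,-0.075,0.01],[0,0,-0.016,0,0,-0.075,0.01],[0,0,-0.016,0,0,-0.075,0.01],[0,0,-0.016,0,0,-0.072,0.01],[-0.002,-0.008,0,0,0,0,0.01],[-0.004,-0.016,0,0,0,0,0.01],[-0.006,-0.024,0,0,0,0,0.01],[-0.007,-0.026,0,0,0,0,0.01]]]' 45
python3 -m inch '[[[-0.007,-0.026,0,0,0,0,0.01],[-0.007,-0.026,0,0,0,0,0.01],[-0.007,-0.026,0,0,0,0,0.01],[-0.007,-0.026,0,0,0,0,0.01],[-0.007,-0.026,0,0,0,0,0.01],[-0.007,-0.026,0,0,0,0,0.01],[-0.007,-0.026,0,0,0,0,0.01],[-0.006,-0.024,0,0,0,0,0.01],[-0.004,-0.016,0,0,0,0,0.01],[-0.002,-0.008,0,0,0,0,0.01]]]' 45
python3 e.py 0.391 0.240 0.31 5.6 20
```

```text
time: 7.6
eef_pos: [0.4843, 0.0041, 0.3097]
eef_rot: [-3.138, -0.147, 0.001]
contact_force: [0.9, 0.6, -4.3]
opening: 0.188
time: 8.43
eef_pos: [0.4005, 0.2281, 0.31]
eef_rot: [-3.138, -0.152, 0.001]
contact_force: [0.6, -0.4, -4.5]
opening: 0.19
t 8.4333 pos [0.4005 0.2281 0.31  ] F [ 0.6 -0.4 -4.5] open 17.6
[[0.995, 0.097, -0.001], [0.097, -0.995, 0.0], [-0.001, -0.0, -1.0]] [0.42 0.1  1.74 0.   1.3  1.89]
world d [-0.0095  0.0119  0.    ] tool d [-0.0083 -0.0127 -0.    ]
turn tool [-1.0e-04  3.5e-01 -8.0e-04] d in target tool [-0.0078 -0.0128 -0.0029]
```

```bash
python3 -m inch '[[[-0.001,-0.002,0,0,0.03,0,0.01],[-0.0015,-0.002,0,0,0.05,0,0.01],[-0.0015,-0.002,0,0,0.07,0,0.01],[-0.0015,-0.002,0,0,0.07,0,0.01],[-0.0015,-0.002,0,0,0.07,0,0.01],[-0.001,-0.002,-0.003,0,0.06,0,0.01],[0,0,0,0,0,0,0.01],[0,0,0,0,0,0,0.01]]]' 45
python3 e.py 0.391 0.240 0.31 5.6 20
python3 - <<'E'
from h import *
from workcell import arm
for n in ("side","top"):
    c=arm.camera(n); np.savez(f"{n}5.npz",**c); cv2.imwrite(f"pics/{n}5.png",c["pixels"][:,:,::-1])
    hsv=cv2.cvtColor(c["pixels"],cv2.COLOR_RGB2HSV); H,S,V=[hsv[:,:,i].astype(int) for i in range(3)]
    P,uv=pts(c,(S>140)&(H<25)&(V>40))
    m=(abs(P[:,0]-.43)<.12)&(abs(P[:,1]-.24)<.08)&(P[:,2]>.12)&(P[:,2]<.32)
    yb=np.radians(5.6);B=np.array([[np.cos(yb),-np.sin(yb),0],[np.sin(yb),np.cos(yb),0],[0,0,1]])
    q=(P[m]-[.4254,.2437,0])@B; print(n,m.sum(),np.percentile(q,[1,50,99],0).round(3).tolist() if m.sum() else 0)
E
```

```text
time: 9.1
eef_pos: [0.3912, 0.2373, 0.3124]
eef_rot: [-3.074, -0.15, -0.54]
contact_force: [0.6, 0.8, -5.2]
opening: 0.19
t 9.1 pos [0.3912 0.2373 0.3124] F [ 0.6  0.8 -5.2] open 17.7
[[0.936, 0.097, 0.339], [0.091, -0.995, 0.033], [0.341, -0.0, -0.94]] [ 0.53 -0.07  1.95 -0.18  0.95  2.08]
world d [-0.0002  0.0027 -0.0024] tool d [-0.0007 -0.0027  0.0023]
turn tool [ 0.0001  0.0012 -0.0005] d in target tool [-0.0007 -0.0027  0.0023]
side 1311 [[-0.047, -0.006, 0.18], [-0.012, 0.001, 0.215], [0.03, 0.011, 0.278]]
top 472 [[-0.048, -0.015, 0.181], [-0.005, -0.006, 0.225], [0.034, 0.005, 0.236]]
```

View pics/side5.png

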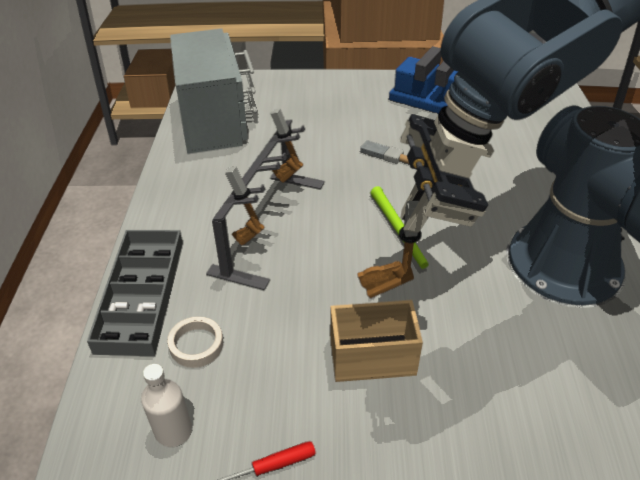

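View pics/top5.png

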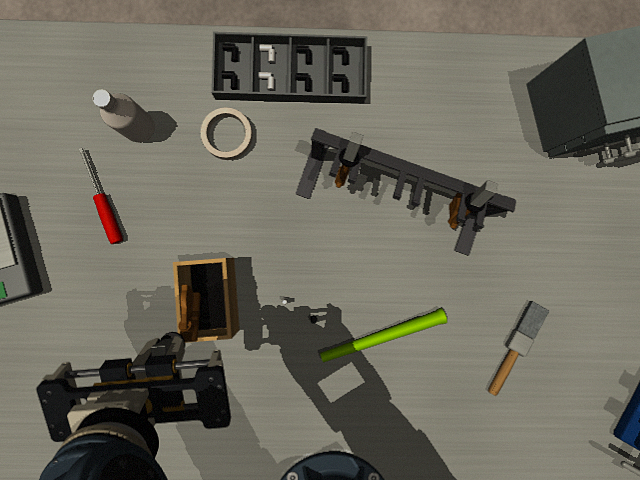

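In bin axes the head spans x −48..+34 mm and y −15..+11 mm, which is inside ±65/±40, and its lowest point is at z=0.180. I'll lower 150 mm vertically, then creep down to contact.

```bash
python3 -m inch '[[[-0.002,0,0.0056,0,0,0,0.01],[-0.004,0,0.011,0,0,0,0.01],[-0.006,0,0.0165,0,0,0,0.01],[-0.007,0,0.0193,0,0,0,0.01],[-0.007,0,0.0193,0,0,0,0.01],[-0.007,0,0.0193,0,0,0,0.01],[-0.007,0,0.0193,0,0,0,0.01],[-0.006,0,0.0165,0,0,0,0.01],[-0.004,0,0.011,0,0,0,0.01],[-0.001,0,0.0028,0,0,0,0.01]]]' 45
python3 e.py 0.391 0.240 0.14
python3 - <<'E'
from workcell import arm
import cv2
c=arm.camera("side")["pixels"][180:400,300:500,::-1]; cv2.imwrite("pics/s6.png",cv2.resize(c,None,fx=2.7,fy=2.7))
E
```

```text
time: 10.03
eef_pos: [0.3914, 0.2366, 0.1606]
eef_rot: [-3.076, -0.149, -0.537]
contact_force: [0.4, 0.2, -4.5]
opening: 0.192
t 10.0333 pos [0.3914 0.2366 0.1606] F [ 0.4  0.2 -4.5] open 17.8
[[0.936, 0.096, 0.337], [0.091, -0.995, 0.031], [0.339, 0.002, -0.941]] [ 0.53  0.14  2.15 -0.28  0.55  2.22]
world d [-0.0004  0.0034 -0.0206] tool d [-0.0071 -0.0034  0.0194]
```

View pics/s6.png

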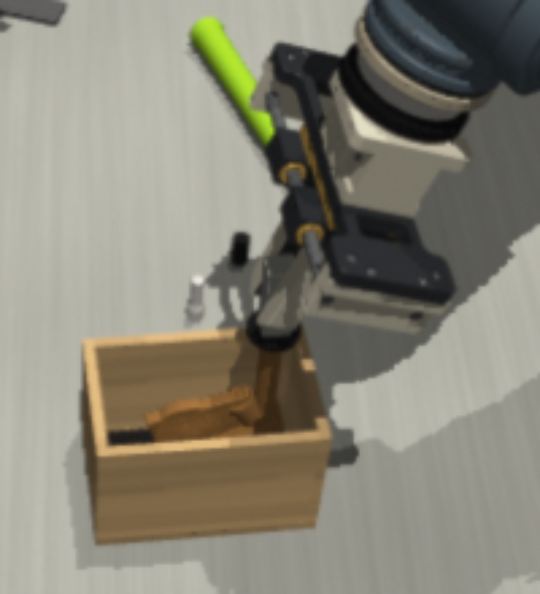

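The head is inside the bin (crop (205,415)) and clear of the walls. About 20 mm remain, so I'll creep down.

```bash
python3 -m inch '[[[-0.0014,0,0.0038,0,0,0,0.01],[-0.0014,0,0.0038,0,0,0,0.01],[-0.0014,0,0.0038,0,0,0,0.01],[-0.0007,0,0.0019,0,0,0,0.01],[-0.0003,0,0.0009,0,0,0,0.01],[-0.0003,0,0.0009,0,0,0,0.01],[0,0,0,0,0,0,0.01]]]' 45
python3 -m inch '[[[-0.0003,0,0.0009,0,0,0,0.01],[-0.0003,0,0.0009,0,0,0,0.01],[0,0,0,0,0,0,0.01]]]' 45
python3 e.py
```

```text
time: 10.67
eef_pos: [0.3938, 0.2383, 0.1502]
eef_rot: [-3.07, -0.15, -0.552]
contact_force: [-15.1, -6.2, 36.2]
opening: 0.194
time: 10.92
eef_pos: [0.395, 0.2389, 0.1496]
eef_rot: [-3.068, -0.151, -0.557]
contact_force: [-17.0, -8.3, 48.0]
opening: 0.191
t 10.9167 pos [0.395  0.2389 0.1496] F [-17.   -8.3  48. ] open 17.7
[[0.932, 0.099, 0.35], [0.091, -0.995, 0.037], [0.352, -0.003, -0.936]] [ 0.53  0.17  2.16 -0.3   0.51  2.25]
```

Contact came about 8–10 mm earlier than I estimated. I'll back off a few mm and check whether it is the floor.

```bash
python3 -m inch '[[[0.0014,0,-0.0038,0,0,0,0.01],[0.0014,0,-0.0038,0,0,0,0.01],[0,0,0,0,0,0,0.01],[0,0,0,0,0,0,0.01]]]' 45
python3 e.py
python3 - <<'E'
from h import *
from workcell import arm
yb=np.radians(5.6);B=np.array([[np.cos(yb),-np.sin(yb),0],[np.sin(yb),np.cos(yb),0],[0,0,1]])
s=arm.read_state()["eef_pos"]
for n in ("side","top"):
    c=arm.camera(n); np.savez(f"{n}7.npz",**c)
    a=c["pixels"][200:400,300:460] if n=="side" else c["pixels"][230:370,140:280]
    cv2.imwrite(f"pics/{n}7.png",cv2.resize(a[:,:,::-1],None,fx=3.5 if n=="top" else 3,fy=3.5 if n=="top" else 3,interpolation=cv2.INTER_CUBIC))
    c=load(n+"5.npz"); hsv=cv2.cvtColor(c["pixels"],cv2.COLOR_RGB2HSV); H,S,V=[hsv[:,:,i].astype(int) for i in range(3)]
    P,uv=pts(c,(S>140)&(H<25)&(V>40))
    m=(abs(P[:,0]-.43)<.12)&(abs(P[:,1]-.24)<.08)&(P[:,2]>.12)&(P[:,2]<.32)
    q=(P[m]-[.4254,.2437,0])@B
    print(n,q.min(0).round(3),q.max(0).round(3)); i=np.argsort(q[:,2])[:6]; print(q[i].round(3).tolist())
    for x0 in np.arange(-.05,.04,.01):
        k=(q[:,0]>=x0)&(q[:,0]<x0+.01)
        if k.sum(): print(round(x0,2),q[k,2].min().round(3),q[k,2].max().round(3))
E
```

```text
time: 11.25
eef_pos: [0.3921, 0.2374, 0.1532]
eef_rot: [-3.073, -0.15, -0.543]
contact_force: [-0.5, 0.0, -5.0]
opening: 0.193
t 11.25 pos [0.3921 0.2374 0.1532] F [-0.5  0.  -5. ] open 18.0
[[0.935, 0.097, 0.341], [0.091, -0.995, 0.033], [0.343, -0.0, -0.939]] [ 0.53  0.16  2.15 -0.29  0.53  2.23]
side [-0.05  -0.012  0.177] [0.034 0.012 0.283]
[[0.016, 0.007, 0.177], [0.01, 0.008, 0.178], [0.015, 0.01, 0.178], [0.013, 0.006, 0.178], [0.013, 0.009, 0.179], [0.008, 0.01, 0.179]]
-0.05 0.208 0.282
-0.04 0.2 0.283
-0.03 0.196 0.236
-0.02 0.189 0.234
-0.01 0.183 0.231
0.0 0.178 0.23
0.01 0.177 0.229
0.02 0.189 0.224
0.03 0.21 0.218
top [-0.051 -0.016  0.178] [0.036 0.01  0.292]
[[0.019, -0.008, 0.178], [0.018, -0.014, 0.179], [0.019, -0.009, 0.179], [0.018, -0.013, 0.18], [0.017, -0.014, 0.18], [0.016, -0.008, 0.181]]
-0.05 0.21 0.219
-0.04 0.209 0.234
-0.03 0.201 0.292
-0.02 0.199 0.235
-0.01 0.189 0.231
0.0 0.184 0.23
0.01 0.178 0.229
0.02 0.215 0.226
0.03 0.213 0.218
```

View pics/side7.png

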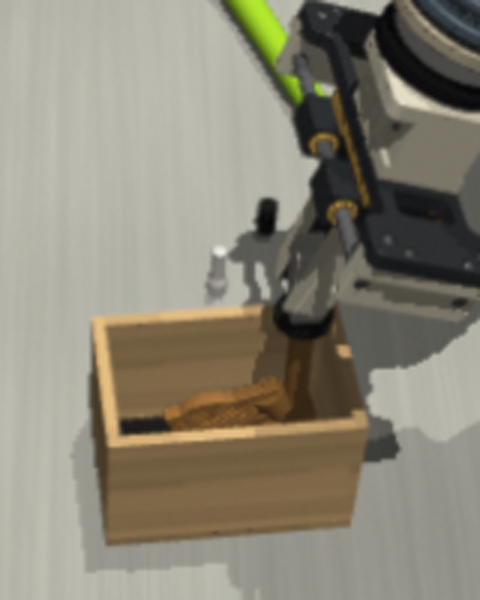

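View pics/top7.png

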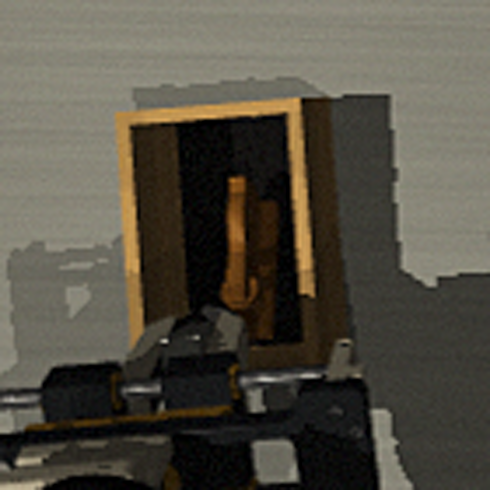

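Run:
```python
from h import *
yb=np.radians(5.6);B=np.array([[np.cos(yb),-np.sin(yb),0],[np.sin(yb),np.cos(yb),0],[0,0,1]])
for n in ("top","side"):
    c=load(n+"0.npz"); P,uv=pts(c); q=(P-[.4254,.2437,0])@B
    m=(abs(q[:,0])<.055)&(abs(q[:,1])<.03)&(q[:,2]<.08); print(n,m.sum(),np.percentile(q[m,2],[2,10,50,90]).round(4), np.median(c["pixels"][uv[m,1],uv[m,0]],0))
    m=(abs(q[:,0]-.2)<.02)&(abs(q[:,1])<.02);print(" bench",np.median(q[m,2]) if m.sum() else None)
    c=load(n+"7.npz"); hsv=cv2.cvtColor(c["pixels"],cv2.COLOR_RGB2HSV); H,S,V=[hsv[:,:,i].astype(int) for i in range(3)]
    P,uv=pts(c,(S>165)&(H<25)&(V>30)); q=(P-[.4254,.2437,0])@B
    m=(abs(q[:,0])<.06)&(abs(q[:,1])<.03)&(q[:,2]<.12); print(n,"head",m.sum(),q[m].min(0).round(3),q[m].max(0).round(3))
```

```text
top 1512 [0.0043 0.0055 0.0075 0.0095] [14. 13. 11.]
 bench 7.00174658411747e-05
top head 409 [-0.054 -0.022  0.004] [0.033 0.021 0.078]
side 70 [0.0053 0.0065 0.0087 0.0106] [72.  60.  45.5]
 bench 0.0005076391306833773
side head 20 [-0.049 -0.003  0.05 ] [0.026 0.005 0.109]
```

The floor is at 7 mm. The stub geometry (toe 160–167 mm below the grip point at this tilt) puts the toe on the floor at TCP z≈0.150, so the contact is the floor; the lowest part of the head was shaded out of my mask. I'll touch down gently again.

```bash
python3 -m inch '[[[-0.0003,0,0.0009,0,0,0,0.01],[-0.0003,0,0.0009,0,0,0,0.01],[0,0,0,0,0,0,0.01]]]' 45; python3 -m inch '[[[-0.0003,0,0.0009,0,0,0,0.01],[0,0,0,0,0,0,0.01]]]' 45
```

```text
time: 11.6
eef_pos: [0.3921, 0.2374, 0.1511]
eef_rot: [-3.074, -0.15, -0.543]
contact_force: [0.1, 0.2, -2.2]
opening: 0.194
time: 11.77
eef_pos: [0.3923, 0.2375, 0.1508]
eef_rot: [-3.073, -0.15, -0.544]
contact_force: [-4.3, -2.0, 5.9]
opening: 0.191
```

The floor now carries the weight (the wrist reading went from −4.5 N to +6 N). I'll release gently.

```bash
python3 -m inch '[[[0,0,0,0,0,0,0.019],[0,0,0,0,0,0,0.021],[0,0,0,0,0,0,0.023],[0,0,0,0,0,0,0.026],[0,0,0,0,0,0,0.03],[0,0,0,0,0,0,0.036],[0,0,0,0,0,0,0.042],[0,0,0,0,0,0,0.05],[0,0,0,0,0,0,0.05],[0,0,0,0,0,0,0.05]]]' 5
python3 e.py
python3 - <<'E'
from workcell import arm
import cv2
c=arm.camera("side")["pixels"][180:400,300:500,::-1]; cv2.imwrite("pics/s8.png",cv2.resize(c,None,fx=2.7,fy=2.7))
E
```

```text
time: 12.6
eef_pos: [0.3922, 0.2374, 0.1504]
eef_rot: [-3.073, -0.15, -0.543]
contact_force: [0.2, -0.5, 0.0]
opening: 0.533
t 12.6 pos [0.3922 0.2374 0.1504] F [ 0.2 -0.5  0. ] open 49.6
[[0.935, 0.097, 0.341], [0.092, -0.995, 0.033], [0.343, 0.0, -0.939]] [ 0.53  0.16  2.16 -0.29  0.52  2.24]
```

View pics/s8.png

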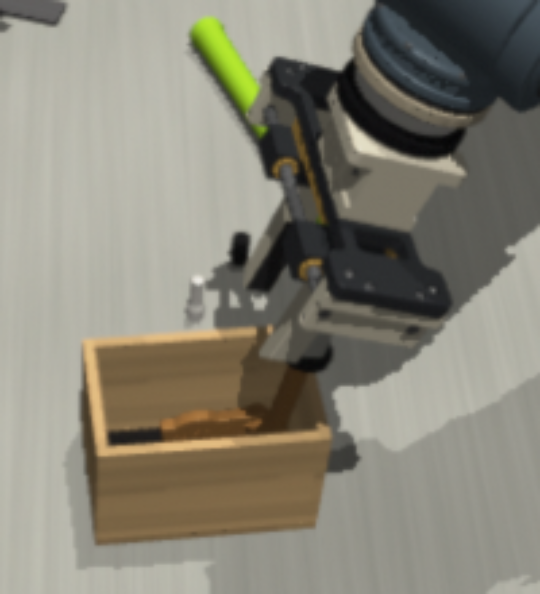

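The head is released, sitting on the floor with its shaft resting on the near end wall. I'll open fully and retreat along the tool axis.

```bash
python3 -m inch '[[[0,0,0,0,0,0,0.08],[0,0,0,0,0,0,0.08],[0,0,0,0,0,0,0.08],[0,0,0,0,0,0,0.08],[0,0,-0.004,0,0,0,0.08],[0,0,-0.006,0,0,0,0.08],[0,0,-0.01,0,0,0,0.08],[0,0,-0.01,0,0,0,0.08],[0,0,-0.01,0,0,0,0.08],[0,0,-0.01,0,0,0,0.08]]]'
python3 e.py
python3 -m inch '[[[0,0,-0.015,0,0,0,0.08],[0,0,-0.015,0,0,0,0.08],[0,0,-0.02,0,0,0,0.08],[0,0,-0.02,0,0,0,0.08],[0,0,-0.02,0,0,0,0.08],[0,0,-0.02,0,0,0,0.08],[0,0,0,0,0,0,0.08],[0,0,0,0,0,0,0.08]]]'
python3 - <<'E'
from workcell import arm
import cv2
for n in("side","top"):
    cv2.imwrite(f"pics/{n}9.png",arm.camera(n)["pixels"][:,:,::-1])
E
```

```text
time: 13.48
eef_pos: [0.3748, 0.2358, 0.1984]
eef_rot: [-3.073, -0.15, -0.544]
contact_force: [-0.3, 0.2, -0.8]
opening: 0.863
t 13.4833 pos [0.3748 0.2358 0.1984] F [-0.3  0.2 -0.8] open 80.2
[[0.935, 0.098, 0.341], [0.092, -0.995, 0.034], [0.343, -0.0, -0.939]] [ 0.55  0.05  2.14 -0.25  0.65  2.2 ]
time: 14.15
eef_pos: [0.3376, 0.2323, 0.3015]
eef_rot: [-3.071, -0.15, -0.546]
contact_force: [0.3, -0.2, -0.0]
opening: 0.861
```

View pics/side9.png

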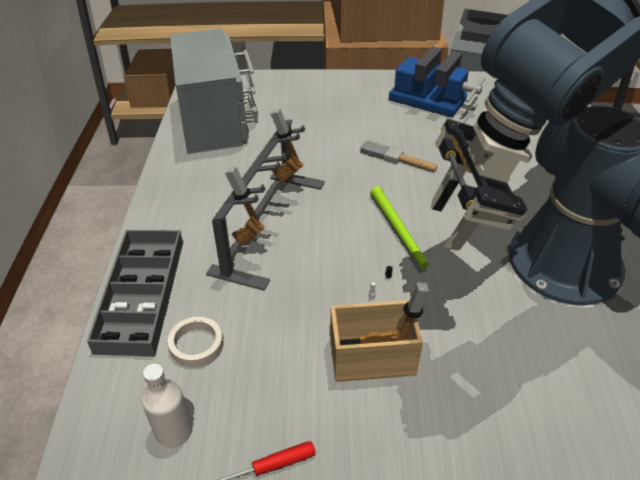

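View pics/top9.png

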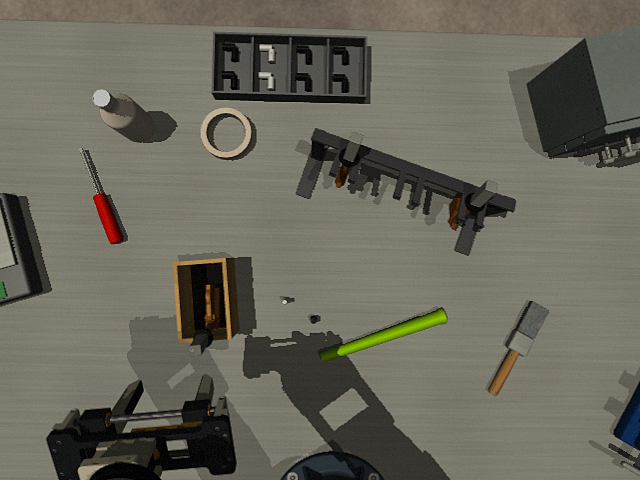

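The wedge sits stub-up in the bin (side picture, stub at (418,300)). The other two heads hang in their slots, and the gripper is clear. I'll check that it is stationary, then hand in.

```bash
python3 -m inch '[[[0,0,0,0,0,0,0.08],[0,0,0,0,0,0,0.08],[0,0,0,0,0,0,0.08],[0,0,0,0,0,0,0.08],[0,0,0,0,0,0,0.08],[0,0,0,0,0,0,0.08]]]'
python3 - <<'E'
from workcell import arm
import cv2, numpy as np
a=cv2.imread("pics/side9.png")[:,:,::-1].astype(int); b=arm.camera("side")["pixels"].astype(int)
d=abs(a-b).max(2)
print("bin diff",(d[280:385,325:430]>40).sum(),"rack diff",(d[100:290,200:330]>40).sum())
if (d[280:385,325:430]>40).sum()<15: print(arm.finish_job())
E
```

```text
time: 14.75
eef_pos: [0.3376, 0.2321, 0.3006]
eef_rot: [-3.074, -0.15, -0.543]
contact_force: [0.2, -0.7, 0.6]
opening: 0.856
bin diff 0 rack diff 0
the job is handed in; nothing more can be done
None
```

The wedge is in the plywood bin, stub up, and the other two heads still hang in their slots. I handed the job in at about 14.8 s.

- **Which head:** it was the middle one. Its head measured about 28 mm broad, against 16–17 mm for the other two, and its blade was also the deepest.
- **The move:** I gripped the stub at 18 mm, raised it 33 mm and drew it forward about 145 mm. I then lowered it, tilted 20°, into the bin.
- **Release:** I let go only once the floor carried its weight, with the wrist reading going from −4.5 N to +6 N. It then tipped slightly, as expected, so the shaft leans on the end wall nearest the robot.

**Last checks:** the final pictures over about half a second showed no movement at the bin or the rack. The gripper was clear of everything, with no significant force on it.

**What disagreed:**
- **Early contact:** the head touched bottom about 10 mm sooner than my depth estimate, probably because the shaded toe was missed in the images.
- **Wrist force:** that first touch pushed the reading to about 52 N, against the 120 N limit. I backed off, confirmed it agreed with the given dimensions and the floor height, and set it down again gently.

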